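# Set the clock after a battery change

### The job

The wall clock lies face up on the table with a fresh battery in it, and shows a time between ten past one and about half past. Set it to ten to two by pushing the minute hand round with one fingertip; the hour hand is geared to it and must not be touched. Push gently, do not pinch or lift anything, leave the clock and the things around it where they are, and finish with the gripper clear of everything.

Things in the scene. Friction and masses are not known exactly. Their poses are not given: they have to be found in the camera images.
- clock: Open-faced wall clock (no glass), 320 mm across, 1.6 kg, loose, on its back. Origin: centre of its underside, on the hands' axis; x points to 12 o'clock, z up; 3 o'clock is at -y. White dial 20 mm above the table, radius 148 mm; wooden rim 12 mm wide, 30 mm high. Black bars at the hours, double at 12, no numerals; a 32 mm steel hanging ring sticks out at 12.
- minute_hand (a joint): Angle of the minute hand (rad), growing clockwise seen from above: 0 is 1:00 (hand at 12), 0.1047 per minute, pi is 1:30, 5.236 is 1:50 (hand at the 10 mark). Starts at 1.15 to 3.35. Turns without stops either way against light friction (0.05 N m, 0.5 N at 105 mm), stays where left, drives the hour hand at 1/12.
- minute_tip (a point): Tip of the minute hand, top face, 125 mm from the axis. The hand is a flat black bar 10 mm wide (5 mm over the last 24 mm), 3 mm thick, underside 32 mm and top 35 mm above the table, so 12 mm of free air under it; a 30 mm tail on the other side. From 80 mm outwards there is only the dial below it.
- hour_hand: Hour hand: flat black bar 14 mm wide, 3 mm thick, 25 to 28 mm above the table, reaching 78 mm from the axis (20 mm tail). Origin on the hands' axis, x axis along the hand to its tip. Moves by itself at 1/12 of the minute hand.
- hour_tip (a point): Tip of the hour hand, 78 mm from the axis, on its top face.
- twelve (a point): Point on the dial at the double bar of 12 o'clock, 130 mm from the axis, 20 mm above the table.
- long_remote: Black remote control, 170 x 46 x 20 mm, loose, beside the clock. Origin at the centre of its underside, x along its length. To be left alone.
- short_remote: Black remote control, 120 x 38 x 16 mm, loose, beside the clock. Origin at the centre of its underside. To be left alone.
- mug: White mug, 82 mm wide, 92 mm high, handle at its +y, loose, beside the clock. Origin at the centre of its underside. To be left alone.
- battery_box: Small cardboard battery pack, 56 x 52 x about 20 mm, loose, beside the clock. Origin at the centre of its underside. To be left alone.

How it is judged:
By the outcome, as a careful person would: the job done as asked, in the order asked, and still so for the second after the job is handed in, with the robot touching nothing.
It also fails if it takes over 58 s, if anything falls off the work surface, if the arm or the gripper's body presses on something with over 40 N, if the wrist force passes 120 N, or if a joint passes its speed limit or range.

### The arm

A 6-joint arm with a two-finger parallel gripper is mounted at the origin on the work surface. World frame = base frame: x ahead of the robot, y to its left, z up, the work surface at z = 0. Lengths are in mm, angles in rad, forces in N, time in s.
With the tool pointing down it reaches from about 325 to 850 mm from the base axis. Payload 4.4 kg.
Tool frame: the origin (TCP) lies midway between the tips of the shut fingers; the grasp point (between the pads) lies 19 mm behind it; z points along the fingers, x is the direction in which the jaws open and shut, and the axes are right-handed (so a half turn about z gives the same grasp; the last joint's range is limited). The gripper opens to 94 mm and grips with 3 to 60 N. Pads are 16 mm wide; open, the fingers measure 119 mm over their backs; the gripper's body (75 mm by 177 mm) begins 78 mm behind the grasp point.
Start: joints at [1.123, 0.207, 1.542, -0, 1.393, -0.15], TCP at [168.725, 549.69, 205.447] pointing down, gripper open.
Joint ranges: [-2.73, 2.73], [-0.86, 2.22], [0.23, 2.46], [-1.11, 4.25], [0.08, 2.63], [-2.82, 2.82]. Speed limits (rad/s): [2.79, 2.79, 3.14, 3.14, 3.14, 3.14].

### API

Orientations are given as a rotation vector (axis times angle).
In Python, from workcell import manip, vision gives the robot as it stands. The module is installed in compiled form; this text tells all that it offers.
- The arm moves only by the tool carry_out, never from a script. Its argument "deltas" is a list of rows, each an object with "dr": the turn, a rotation vector about the tool's x, y, z in degrees, a list of three; "delta_pos": the shift along the tool's x, y, z in cm, a list of three; "jaw": the opening, from 0 (shut) to 1 (fully open). In form: [{"dr": [rx, ry, rz], "delta_pos": [x, y, z], "jaw": jaw}, ...]. A call has 1 to 10 rows; each row is the pose to reach, as a shift and turn from the pose commanded when the call began, along the tool's axes at that moment; what a row does not reach only later rows make up. A row lasts 1/10 s, in which the tool goes at most 50 mm and 8.59 degrees, less where a joint would pass 70% of its speed; a pose out of reach is approached as far as the arm can. A call with a gripper value outside its range is refused whole. The fingers move at their own pace and stop on an object; the grip force is fixed at half the most. Time passes only in rows, so rows that repeat a pose let the fingers close. It gives the time, the measured TCP pose, the force and the opening at its end, in the units of the state.
- manip.get_obs(): the state, without advancing time (a new reading comes with each control period).
- vision.read_camera(name): name is "scene" or "top" or "wrist"; returns the picture (420x560x3 uint8, blue, green, red); there is no depth.
- vision.camera_params(name): a dict with "fx", "fy", "cx", "cy" (pixels), "k1" (the pictures are not rectified: a ray, as slopes to the right and down, at radius r is drawn at 1 + k1 r^2 times it, then the intrinsics apply), "R" (3x3) and "t" (3): a world point X has camera coordinates R X + t. Camera axes: x right, y down, z forward; pixel columns grow to the right and rows downward; lengths in mm; the calibration is good to about 2 mm. A picture is of the moment at which its call begins: read the wrist's pose just before it. camera_params takes no time and is no camera call; for the wrist camera it gives the pose at the moment of the call.
- manip.job_done(): hands the job in, once; it reports no verdict.
The state is a dict: "time_s": time; "joint_pos": joint angles; "qvel": joint speeds; "effort": joint torques, N m; "tcp_pos": TCP position; "tool_rot": TCP orientation; "contact_force": force on the tool from outside, world axes, zero at the start; "moment": the same for the moment, N m; "opening": opening from 0.0 (shut) to 1.0 (fully open).
Only numpy, scipy, OpenCV 4.12 (cv2) and the standard library are available. Lean on these libraries where they do the work, as an engineer would, in place of code of your own. Each camera call takes 0.05 s, during which the arm holds its last target. There are 200 camera calls.

## Working session

There is one attempt and no reset: what is moved stays moved. The work goes in short steps, Python scripts to look and compute and a tool call to move; the robot and the scene stay as the last step left them, time stands still between calls to the robot, and variables do not carry over. Pictures are saved under pics/ and viewed, about 8 in all and at most 12, crops included, and the job is handed in when it is done.

Besides the shell and the picture viewer there is one more tool, called in YAML: its name, and indented under it one key for each argument. carry_out: Moves the arm, as the interface text tells. Its arguments: {"type":"object","properties":{"deltas":{"type":"array"}},"required":["deltas"]}

```bash
mkdir -p pics; python3 - <<'E'
from workcell import manip, vision
import cv2
print(manip.get_obs())
for n in("top","scene"):
    im=vision.read_camera(n); cv2.imwrite(f"pics/{n}0.png",im); print(n,vision.camera_params(n))
E
```

```text
{'time_s': 0.0, 'joint_pos': array([ 1.12254851e+00,  2.07434101e-01,  1.54292146e+00, -1.72510008e-05,
        1.39346859e+00, -1.50501068e-01]), 'qvel': array([-0.00132441,  0.00118775, -0.00039548,  0.00027199,  0.00012241,
        0.00109887]), 'effort': array([ 2.06081450e-05, -3.70887280e+01, -2.81413883e+01,  6.95978198e-02,
        3.63755878e-02, -1.56196888e-04]), 'tcp_pos': array([168.35763279, 548.97666864, 204.2982027 ]), 'tool_rot': array([ 2.52550853,  1.86675092, -0.00308581]), 'contact_force': array([-1.34178511, -0.00275872, -0.41128368]), 'moment': array([ 0.00921317, -0.01768973, -0.04709134]), 'opening': 1.0003740917617088}
top {'fx': 427.5889477074777, 'fy': 427.5889477074777, 'cx': 281.18495860690547, 'cy': 213.15933634827442, 'k1': 0.018975161852792372, 'R': array([[-0.01927782, -0.99972715,  0.01319052],
       [-0.98479617,  0.01670853, -0.17290844],
       [ 0.17264087, -0.01632327, -0.98484957]]), 't': array([   3.63513734,  553.72259007, 1207.8961284 ])}
scene {'fx': 511.132503963413, 'fy': 511.132503963413, 'cx': 277.6359535177355, 'cy': 212.0604326055358, 'k1': -0.07071425194675955, 'R': array([[-0.69455918,  0.71919415,  0.01863632],
       [ 0.48508703,  0.48728671, -0.72611447],
       [-0.53129851, -0.49528924, -0.68732122]]), 't': array([ 372.55876205, -254.48628245, 1802.75662694])}
```

View pics/top0.png

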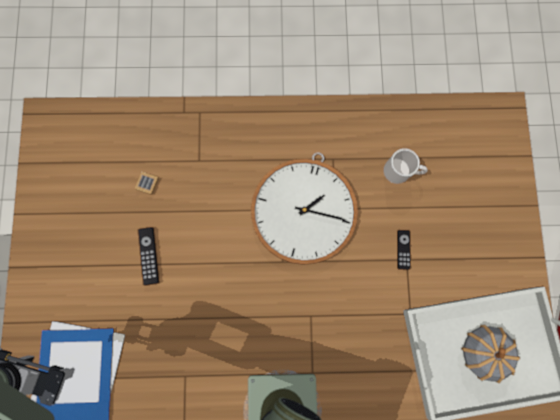

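View pics/scene0.png

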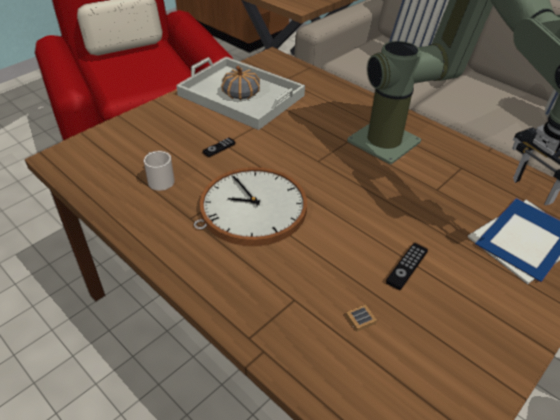

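The top view shows the clock centred near (305,211), with the ring and 12 at (318,158), the minute tip near (348,221) and the hour tip near (325,196). The mug (403,165) and the short remote (404,249) are to the right of the clock. The scene view agrees: clock at (253,204), ring at (200,224).

```bash
cat > h.py <<'E'
import numpy as np, cv2
from workcell import manip, vision
def K(c): return np.array([[c['fx'],0,c['cx']],[0,c['fy'],c['cy']],[0,0,1.]]), np.array([c['k1'],0,0,0.])
def cast(c,uv,z):
    k,d=K(c); n=cv2.undistortPoints(np.float64(uv).reshape(-1,1,2),k,d).reshape(-1,2)
    r=np.c_[n,np.ones(len(n))]@c['R']; o=-c['R'].T@c['t']
    return o+r*((z-o[2])/r[:,2])[:,None]
def proj(c,X):
    k,d=K(c); return cv2.projectPoints(np.float64(X).reshape(-1,1,3),cv2.Rodrigues(c['R'])[0],c['t'],k,d)[0].reshape(-1,2)
def dial(im,c,guess):
    """white dial -> centre on z=20 plane by ellipse, mask"""
    m=((im.min(2)>130)&(np.ptp(im.astype(int),axis=2)<40)).astype(np.uint8)
    cs,_=cv2.findContours(m,cv2.RETR_EXTERNAL,cv2.CHAIN_APPROX_NONE)
    q=[x for x in cs if cv2.contourArea(x)>1500 and cv2.pointPolygonTest(x,guess,False)>0]
    h=cv2.convexHull(max(q,key=cv2.contourArea))
    P=cast(c,h.reshape(-1,2),20)
    (cx,cy),r,_=cv2.fitEllipse(np.float32(P[:,:2]))
    return np.array([cx,cy]),np.array(r)/2,h
def polar(im,c,ctr,z,radii,n=1440):
    """grey sampled on circles in plane z; angle = world atan2"""
    a=np.arange(n)*2*np.pi/n
    out=[]
    for r in radii:
        p=proj(c,np.c_[ctr[0]+r*np.cos(a),ctr[1]+r*np.sin(a),np.full(n,z)]).astype(np.float32)
        out.append(cv2.remap(cv2.cvtColor(im,cv2.COLOR_BGR2GRAY),p[:,:1],p[:,1:],cv2.INTER_LINEAR)[:,0])
    return a,np.array(out)
E
python3 - <<'E'
from h import *
for n,g in(("top",(290,230)),("scene",(250,225))):
    c=vision.camera_params(n); im=cv2.imread(f"pics/{n}0.png")
    ctr,r,h=dial(im,c,g); print(n,"dial",ctr,r)
    if n=="top": ring=cast(c,[(318,158)],5)[0]; print("ring",ring,np.linalg.norm(ring[:2]-ctr))
    for z,rad in((35,[60,70,90,95,100]),(28,[50,60,65,70]),(20,[128,132,136])):
        a,P=polar(im,c,ctr,z,rad)
        s=P.mean(0); lab=s<(110 if z>20 else 150)
        # dark runs
        e=np.flatnonzero(np.diff(np.r_[lab[-1],lab].astype(int))==1)
        o=[]
        for i in e:
            k=i
            while lab[k%1440]: k+=1
            o.append((round((i+k)/2/4,1),round((k-i)/4,1),int(s[np.arange(i,k)%1440].min())))
        print(z,o)
    for name,uv in(("mug",(403,165)),("remS",(404,249))) if n=="top" else (): print(name,cast(c,[uv],20)[0])
E
```

```text
top dial [566.56018066 -75.74819946] [147.3573761 148.0617218]
ring [ 733.63016432 -125.07904871    5.        ] 174.2007810691752
35 [(np.float64(255.0), np.float64(4.5), 47)]
28 [(np.float64(256.0), np.float64(6.0), 51), (np.float64(306.5), np.float64(8.0), 50)]
20 [(np.float64(14.4), np.float64(1.8), 131), (np.float64(44.4), np.float64(1.8), 130), (np.float64(74.1), np.float64(3.2), 84), (np.float64(103.9), np.float64(1.8), 137), (np.float64(133.9), np.float64(1.8), 131), (np.float64(163.6), np.float64(3.2), 83), (np.float64(193.6), np.float64(1.8), 131), (np.float64(223.6), np.float64(1.8), 137), (np.float64(254.0), np.float64(3.5), 77), (np.float64(284.0), np.float64(2.0), 126), (np.float64(314.2), np.float64(2.0), 116), (np.float64(340.9), np.float64(3.2), 88), (np.float64(347.9), np.float64(3.2), 82)]
mug [ 702.45889327 -383.92226011   20.        ]
remS [ 444.50090975 -369.20907582   20.        ]
scene dial [565.09594727 -75.38699341] [141.57685852 144.76445007]
35 [(np.float64(257.9), np.float64(9.2), 36)]
28 [(np.float64(254.8), np.float64(11.5), 36), (np.float64(312.6), np.float64(12.2), 47)]
20 [(np.float64(14.8), np.float64(3.5), 118), (np.float64(44.2), np.float64(3.0), 115), (np.float64(73.5), np.float64(5.0), 60), (np.float64(103.1), np.float64(3.8), 120), (np.float64(132.4), np.float64(4.2), 113), (np.float64(162.5), np.float64(5.5), 91), (np.float64(192.9), np.float64(3.8), 112), (np.float64(223.6), np.float64(3.8), 92), (np.float64(253.9), np.float64(6.2), 64), (np.float64(285.0), np.float64(4.0), 115), (np.float64(315.5), np.float64(4.5), 118), (np.float64(345.5), np.float64(12.5), 77)]
```

```bash
cat >> h.py <<'E'
def rows(p0,yaw,T):
    """world targets -> delta_pos (cm) along tool axes at call start (tool down)"""
    c,s=np.cos(np.radians(yaw)),np.sin(np.radians(yaw)); R=np.array([[c,s,0],[s,-c,0],[0,0,-1]]).T
    # columns: x=(c,s,0), y=(s,-c,0), z=-z
    R=np.array([[c,s,0],[s,-c,0],[0,0,-1.]])
    return np.round((np.atleast_2d(T)-p0)@R/10,2)
def circ(deg,r=100,z=26.5,ctr=(566,-76)):
    a=np.radians(np.atleast_1d(deg)); return np.c_[ctr[0]+r*np.cos(a),ctr[1]+r*np.sin(a),np.full(len(a),z)]
E
python3 - <<'E'
from h import *
p0=np.array([168.725,549.69,205.447]); print(rows(p0,72.94,np.r_[circ(272,z=205),circ(272,z=90)]))
E
```

```text
[[-5.761e+01  5.960e+01  4.000e-02]
 [-5.761e+01  5.960e+01  1.154e+01]]
```

carry_out:
  deltas:
    - {"dr": [0,0,4],"delta_pos": [-2.9,3.0,0],"jaw": 0}
    - {"dr": [0,0,8],"delta_pos": [-6,6.2,0],"jaw": 0}
    - {"dr": [0,0,12],"delta_pos": [-9,9.3,0],"jaw": 0}
    - {"dr": [0,0,16],"delta_pos": [-12,12.4,0],"jaw": 0}
    - {"dr": [0,0,20],"delta_pos": [-15,15.5,0],"jaw": 0}
    - {"dr": [0,0,24],"delta_pos": [-18,18.6,0],"jaw": 0}
    - {"dr": [0,0,28],"delta_pos": [-21,21.7,0],"jaw": 0}
    - {"dr": [0,0,28.64],"delta_pos": [-24,24.8,0],"jaw": 0}
    - {"dr": [0,0,28.64],"delta_pos": [-27,27.9,0],"jaw": 0}
    - {"dr": [0,0,28.64],"delta_pos": [-30,31,0],"jaw": 0}

```text
time_s: 1.1
tcp_pos: [377.2, 170.3, 205.2]
tool_rot: [-2.91, -1.184, 0.0]
contact_force: [-0.9, -0.4, -0.6]
opening: 0.191
```

```bash
python3 - <<'E'
from h import *
p0=np.array([168.725,549.69,205.447]); c,s=np.cos(np.radians(72.94)),np.sin(np.radians(72.94))
p=p0+np.array([c*-300+s*310,s*-300-c*310,0]); print(p, manip.get_obs()['tcp_pos'])
T=np.r_[circ(272,z=205),circ(272,z=80)]
print(rows(p,44.3,T))
E
```

```text
[377.07250356 171.94495667 205.447     ] [377.23122264 170.25544639 205.20777081]
[[-10.53  38.34   0.04]
 [-10.53  38.34  12.54]]
```

carry_out:
  deltas:
    - {"dr": [0,0,0],"delta_pos": [-1.2,4.3,0],"jaw": 0}
    - {"dr": [0,0,0],"delta_pos": [-2.4,8.6,0],"jaw": 0}
    - {"dr": [0,0,0],"delta_pos": [-3.6,13,0],"jaw": 0}
    - {"dr": [0,0,0],"delta_pos": [-4.8,17.4,0],"jaw": 0}
    - {"dr": [0,0,0],"delta_pos": [-6,21.8,0],"jaw": 0}
    - {"dr": [0,0,0],"delta_pos": [-7.2,26.2,0],"jaw": 0}
    - {"dr": [0,0,0],"delta_pos": [-8.4,30.6,0],"jaw": 0}
    - {"dr": [0,0,0],"delta_pos": [-9.6,35,1],"jaw": 0}
    - {"dr": [0,0,0],"delta_pos": [-10.53,38.34,5],"jaw": 0}
    - {"dr": [0,0,0],"delta_pos": [-10.53,38.34,9],"jaw": 0}

```text
time_s: 2.1
tcp_pos: [572.5, -181.0, 115.9]
tool_rot: [2.907, 1.177, 0.006]
contact_force: [0.2, -0.1, -0.7]
opening: 0.009
```

```bash
python3 - <<'E'
from h import *
print(manip.get_obs()['tcp_pos'])
a=vision.read_camera("top"); c=vision.camera_params("wrist"); b=vision.read_camera("wrist")
cv2.imwrite("pics/w1.png",np.hstack([b, cv2.resize(a[130:290,220:400],(472,420))])[:, :1032][:, ::1]) 
im=cv2.imread("pics/w1.png"); cv2.imwrite("pics/w1.png",cv2.resize(im,(800,326)))
cv2.imwrite("pics/w1raw.png",b); print(manip.get_obs()['tcp_pos'])
E
```

```text
[ 572.53154966 -180.953703    115.91030424]
[ 563.95655154 -174.58955956  107.8767253 ]
```

View pics/w1.png

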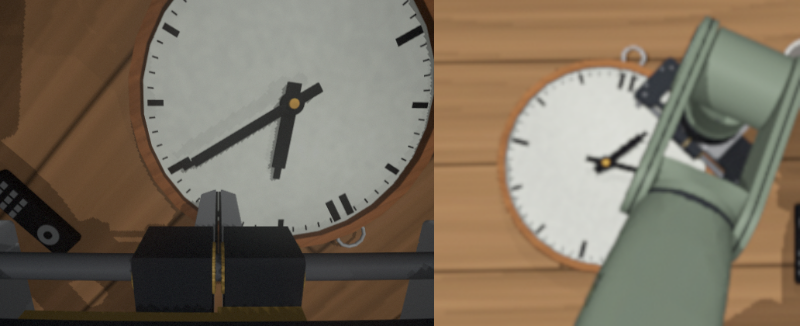

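The wrist view (left) shows the shut fingertips near (218,190). They are between the minute hand, with its tip at (175,168), and the hour hand at (278,175). The hub is at (293,103).

carry_out:
  deltas:
    - {"dr": [0,0,0],"delta_pos": [0,0,0],"jaw": 0}
    - {"dr": [0,0,0],"delta_pos": [0,0,0],"jaw": 0}
    - {"dr": [0,0,0],"delta_pos": [0,0,0],"jaw": 0}

```text
time_s: 2.5
tcp_pos: [571.2, -176.0, 118.5]
tool_rot: [2.906, 1.185, 0.005]
contact_force: [0.1, 0.6, 1.4]
opening: 0.005
```

```bash
cat >> h.py <<'E'
def hub(im,c,z=36):
    """orange hub cap -> world"""
    h=cv2.cvtColor(im,cv2.COLOR_BGR2HSV); m=cv2.inRange(h,(12,110,110),(30,255,255))
    n,l,s,ce=cv2.connectedComponentsWithStats(m)
    best=None
    for i in range(1,n):
        if s[i,4]<4: continue
        X=cast(c,[ce[i]],z)[0]; d=np.hypot(X[0]-566,X[1]+76)
        if d<25 and (best is None or s[i,4]>best[0]): best=(s[i,4],ce[i],X)
    return best
def wrist():
    o=manip.get_obs(); c=vision.camera_params("wrist"); im=vision.read_camera("wrist"); return o,c,im
E
python3 - <<'E'
from h import *
o,c,im=wrist(); print(o['tcp_pos'],o['tool_rot'],o['contact_force'])
print("wrist hub",hub(im,c))
ct=vision.camera_params("top"); t=cv2.imread("pics/top0.png"); print("top hub",hub(t,ct))
print(proj(c,[[566,-76,36]]),"wrist cam pos",-c['R'].T@c['t'])
E
```

```text
[ 571.17511741 -176.02327619  118.50895239] [2.90562204 1.18472629 0.0054092 ] [0.06569766 0.61752885 1.38053964]
wrist hub (np.int32(123), array([369.34146341, 126.64227642]), array([566.58438828, -74.92798735,  36.        ]))
top hub (np.int32(13), array([304.07692308, 209.30769231]), array([566.30878923, -74.892891  ,  36.        ]))
[[367.79238637 127.11827664]] wrist cam pos [ 518.48605655 -122.6593749   296.64780951]
```

carry_out:
  deltas:
    - {"dr": [0,0,0],"delta_pos": [0,0,1],"jaw": 0}
    - {"dr": [0,0,0],"delta_pos": [0,0,2.5],"jaw": 0}
    - {"dr": [0,0,0],"delta_pos": [0,0,4],"jaw": 0}
    - {"dr": [0,0,0],"delta_pos": [0,0,5.5],"jaw": 0}
    - {"dr": [0,0,0],"delta_pos": [0,0,6.8],"jaw": 0}
    - {"dr": [0,0,0],"delta_pos": [0,0,7.6],"jaw": 0}
    - {"dr": [0,0,0],"delta_pos": [0,0,8.2],"jaw": 0}
    - {"dr": [0,0,0],"delta_pos": [0,0,8.5],"jaw": 0}
    - {"dr": [0,0,0],"delta_pos": [0,0,8.7],"jaw": 0}
    - {"dr": [0,0,0],"delta_pos": [0,0,8.7],"jaw": 0}

```text
time_s: 3.55
tcp_pos: [569.7, -176.1, 28.7]
tool_rot: [2.909, 1.184, 0.001]
contact_force: [0.6, -0.4, -0.2]
opening: 0.006
```

carry_out:
  deltas:
    - {"dr": [0,0,0],"delta_pos": [0,0,0],"jaw": 0}
    - {"dr": [0,0,0],"delta_pos": [0,0,0],"jaw": 0}

```text
time_s: 3.75
tcp_pos: [569.9, -176.2, 29.0]
tool_rot: [2.909, 1.184, 0.001]
contact_force: [0.0, 0.5, -0.0]
opening: 0.003
```

```bash
python3 - <<'E'
from h import *
o,c,im=wrist(); print(o['tcp_pos'],o['contact_force']); print("hub",hub(im,c)[2])
c0=np.array([566.4,-75.3])
a,P=polar(im,c,c0,35,[60,70,80,90,95]); s=P.mean(0); print("dark at",a[np.argsort(s)[:20]]*180/np.pi)
p=np.array([569.5,-175.9,28.4])
print(rows(p,44.3,circ(np.arange(268,180,-4),z=27,ctr=c0)).tolist())
cv2.imwrite("pics/w2.png",im)
E
```

```text
[ 569.86473618 -176.18737236   29.02774656] [ 0.02951745  0.45220371 -0.00993425]
hub [567.07791262 -74.55528774  36.        ]
dark at [124.75 125.   125.25 125.5  126.   125.75 134.5  134.75 135.   127.25
 127.5  127.75 128.   124.5  124.25 139.25 143.25 128.5  128.25 146.5 ]
[[-0.43, -0.51, 0.14], [-0.89, -1.03, 0.14], [-1.32, -1.58, 0.14], [-1.7, -2.16, 0.14], [-2.05, -2.77, 0.14], [-2.35, -3.4, 0.14], [-2.61, -4.05, 0.14], [-2.82, -4.71, 0.14], [-2.99, -5.39, 0.14], [-3.11, -6.08, 0.14], [-3.17, -6.77, 0.14], [-3.2, -7.47, 0.14], [-3.17, -8.17, 0.14], [-3.09, -8.86, 0.14], [-2.97, -9.55, 0.14], [-2.79, -10.22, 0.14], [-2.57, -10.89, 0.14], [-2.31, -11.53, 0.14], [-2.0, -12.16, 0.14], [-1.65, -12.76, 0.14], [-1.26, -13.34, 0.14], [-0.82, -13.88, 0.14]]
```

View pics/w2.png

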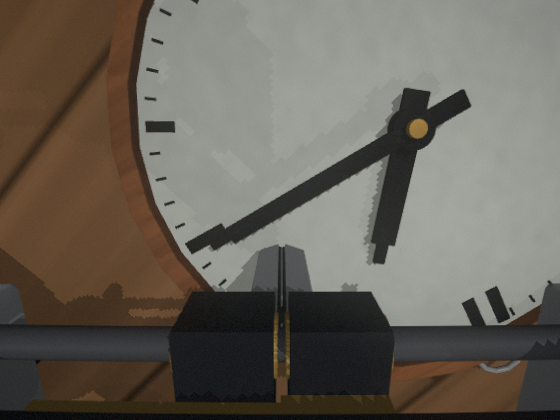

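The fingertips, near (280,246), are over bare dial. The minute hand is at (195,243) to (418,128) and the hour hand tip at (380,260), both clear of them. I'll start pushing clockwise.

carry_out:
  deltas:
    - {"dr": [0,0,0],"delta_pos": [0,0,0.2],"jaw": 0}
    - {"dr": [0,0,0],"delta_pos": [-0.2,-0.25,0.2],"jaw": 0}
    - {"dr": [0,0,0],"delta_pos": [-0.43,-0.5,0.2],"jaw": 0}
    - {"dr": [0,0,0],"delta_pos": [-0.66,-0.77,0.2],"jaw": 0}
    - {"dr": [0,0,0],"delta_pos": [-0.89,-1.03,0.2],"jaw": 0}
    - {"dr": [0,0,0],"delta_pos": [-1.1,-1.3,0.2],"jaw": 0}
    - {"dr": [0,0,0],"delta_pos": [-1.32,-1.58,0.2],"jaw": 0}
    - {"dr": [0,0,0],"delta_pos": [-1.7,-2.16,0.2],"jaw": 0}
    - {"dr": [0,0,0],"delta_pos": [-2.05,-2.77,0.2],"jaw": 0}
    - {"dr": [0,0,0],"delta_pos": [-2.35,-3.4,0.2],"jaw": 0}

```text
time_s: 4.8
tcp_pos: [528.2, -167.9, 26.5]
tool_rot: [2.91, 1.184, -0.0]
contact_force: [0.7, -0.9, -0.2]
opening: 0.002
```

```bash
python3 - <<'E'
from h import *
o,c,im=wrist(); print(o['tcp_pos'],o['contact_force']); print("hub",hub(im,c)[2])
c0=np.array([566.4,-75.3])
p=circ(248,z=26.4,ctr=c0)[0]; print(p)
print(rows(p,44.3,circ(np.arange(244,60,-4),z=26.4,ctr=c0))[:,:2].tolist())
cv2.imwrite("pics/w3.png",im)
E
```

```text
[ 528.24139226 -167.92831041   26.47769759] [ 0.65689624 -0.86599061 -0.2162978 ]
hub [567.5590944  -74.66539079  36.        ]
[ 528.93934066 -168.01838546   26.4       ]
[[-0.26, -0.65], [-0.47, -1.31], [-0.64, -1.99], [-0.75, -2.68], [-0.82, -3.37], [-0.84, -4.07], [-0.82, -4.77], [-0.74, -5.46], [-0.61, -6.15], [-0.44, -6.83], [-0.22, -7.49], [0.04, -8.13], [0.35, -8.76], [0.7, -9.36], [1.1, -9.94], [1.53, -10.49], [2.0, -11.0], [2.5, -11.49], [3.04, -11.93], [3.61, -12.34], [4.2, -12.71], [4.82, -13.03], [5.46, -13.31], [6.12, -13.55], [6.79, -13.73], [7.47, -13.88], [8.16, -13.97], [8.86, -14.02], [9.56, -14.01], [10.25, -13.96], [10.94, -13.86], [11.63, -13.71], [12.3, -13.51], [12.95, -13.27], [13.59, -12.98], [14.2, -12.65], [14.79, -12.28], [15.35, -11.87], [15.89, -11.42], [16.39, -10.93], [16.85, -10.41], [17.28, -9.85], [17.66, -9.27], [18.01, -8.67], [18.31, -8.04], [18.57, -7.39]]
```

View pics/w3.png

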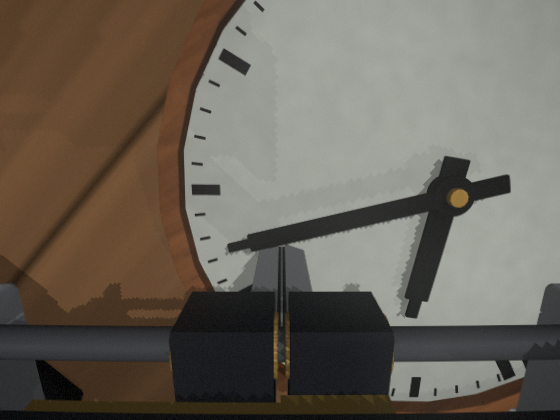

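The hand has followed: its tip is now at (230,247) and the finger touches it at (280,245). The clock hasn't moved. Continuing round the arc.

```bash
python3 - <<'E'
from h import *
c0=np.array([566.4,-75.3])
for s in (208,168,128,88):
    print(s,rows(circ(s,ctr=c0)[0],44.3,circ(np.arange(s-4,s-41,-4),ctr=c0))[:,:2].tolist())
E
```

```text
208 [[0.22, -0.66], [0.48, -1.31], [0.79, -1.93], [1.15, -2.54], [1.54, -3.11], [1.97, -3.66], [2.44, -4.18], [2.95, -4.66], [3.48, -5.11], [4.05, -5.51]]
168 [[0.59, -0.37], [1.21, -0.69], [1.85, -0.97], [2.51, -1.21], [3.18, -1.4], [3.86, -1.54], [4.56, -1.63], [5.25, -1.68], [5.95, -1.67], [6.65, -1.62]]
128 [[0.69, 0.1], [1.37, 0.25], [2.04, 0.45], [2.7, 0.69], [3.33, 0.97], [3.95, 1.31], [4.54, 1.68], [5.1, 2.09], [5.63, 2.54], [6.13, 3.03]]
88 [[0.46, 0.52], [0.89, 1.07], [1.28, 1.65], [1.62, 2.26], [1.93, 2.89], [2.19, 3.54], [2.4, 4.2], [2.56, 4.88], [2.68, 5.57], [2.75, 6.26]]
```

carry_out:
  deltas:
    - {"dr": [0,0,0],"delta_pos": [-0.26,-0.65,0],"jaw": 0}
    - {"dr": [0,0,0],"delta_pos": [-0.47,-1.31,0],"jaw": 0}
    - {"dr": [0,0,0],"delta_pos": [-0.64,-1.99,0],"jaw": 0}
    - {"dr": [0,0,0],"delta_pos": [-0.75,-2.68,0],"jaw": 0}
    - {"dr": [0,0,0],"delta_pos": [-0.82,-3.37,0],"jaw": 0}
    - {"dr": [0,0,0],"delta_pos": [-0.84,-4.07,0],"jaw": 0}
    - {"dr": [0,0,0],"delta_pos": [-0.82,-4.77,0],"jaw": 0}
    - {"dr": [0,0,0],"delta_pos": [-0.74,-5.46,0],"jaw": 0}
    - {"dr": [0,0,0],"delta_pos": [-0.61,-6.15,0],"jaw": 0}
    - {"dr": [0,0,0],"delta_pos": [-0.44,-6.83,0],"jaw": 0}

```text
time_s: 5.85
tcp_pos: [477.8, -121.9, 26.5]
tool_rot: [2.91, 1.184, 0.0]
contact_force: [0.1, -0.5, 0.5]
opening: 0.005
```

carry_out:
  deltas:
    - {"dr": [0,0,0],"delta_pos": [0.22,-0.66,0],"jaw": 0}
    - {"dr": [0,0,0],"delta_pos": [0.48,-1.31,0],"jaw": 0}
    - {"dr": [0,0,0],"delta_pos": [0.79,-1.93,0],"jaw": 0}
    - {"dr": [0,0,0],"delta_pos": [1.15,-2.54,0],"jaw": 0}
    - {"dr": [0,0,0],"delta_pos": [1.54,-3.11,0],"jaw": 0}
    - {"dr": [0,0,0],"delta_pos": [1.97,-3.66,0],"jaw": 0}
    - {"dr": [0,0,0],"delta_pos": [2.44,-4.18,0],"jaw": 0}
    - {"dr": [0,0,0],"delta_pos": [2.95,-4.66,0],"jaw": 0}
    - {"dr": [0,0,0],"delta_pos": [3.48,-5.11,0],"jaw": 0}
    - {"dr": [0,0,0],"delta_pos": [4.05,-5.51,0],"jaw": 0}

```text
time_s: 6.85
tcp_pos: [468.6, -54.0, 26.5]
tool_rot: [2.91, 1.185, -0.0]
contact_force: [0.6, -0.7, 0.7]
opening: 0.003
```

carry_out:
  deltas:
    - {"dr": [0,0,0],"delta_pos": [0.59,-0.37,0],"jaw": 0}
    - {"dr": [0,0,0],"delta_pos": [1.21,-0.69,0],"jaw": 0}
    - {"dr": [0,0,0],"delta_pos": [1.85,-0.97,0],"jaw": 0}
    - {"dr": [0,0,0],"delta_pos": [2.51,-1.21,0],"jaw": 0}
    - {"dr": [0,0,0],"delta_pos": [3.18,-1.4,0],"jaw": 0}
    - {"dr": [0,0,0],"delta_pos": [3.86,-1.54,0],"jaw": 0}
    - {"dr": [0,0,0],"delta_pos": [4.56,-1.63,0],"jaw": 0}
    - {"dr": [0,0,0],"delta_pos": [5.25,-1.68,0],"jaw": 0}
    - {"dr": [0,0,0],"delta_pos": [5.95,-1.67,0],"jaw": 0}
    - {"dr": [0,0,0],"delta_pos": [6.65,-1.62,0],"jaw": 0}

```text
time_s: 7.85
tcp_pos: [505.2, 3.9, 26.4]
tool_rot: [-2.91, -1.184, 0.0]
contact_force: [-0.2, -0.9, -0.3]
opening: 0.005
```

```bash
python3 - <<'E'
from h import *
o,c,im=wrist(); print(o['tcp_pos'],o['contact_force']); h=hub(im,c); print("hub",h and h[2])
t=vision.read_camera("top"); cv2.imwrite("pics/w4t.png",t)
cv2.imwrite("pics/w4.png",cv2.resize(np.hstack([im,cv2.resize(t[130:290,220:400],(472,420))]),(800,326)))
E
```

```text
[505.1618854    3.86394337  26.4042096 ] [-0.21488313 -0.92716797 -0.25068455]
hub None
```

View pics/w4.png

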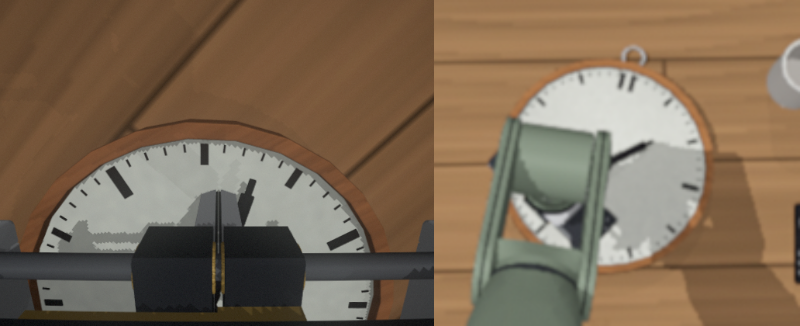

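The hand tip is at (250,185) in the wrist view, just ahead of the finger, and the clock still hasn't moved in the top view. Next stretch: 128° to 88°, then slowly to 66°.

carry_out:
  deltas:
    - {"dr": [0,0,0],"delta_pos": [0.69,0.1,0],"jaw": 0}
    - {"dr": [0,0,0],"delta_pos": [1.37,0.25,0],"jaw": 0}
    - {"dr": [0,0,0],"delta_pos": [2.04,0.45,0],"jaw": 0}
    - {"dr": [0,0,0],"delta_pos": [2.7,0.69,0],"jaw": 0}
    - {"dr": [0,0,0],"delta_pos": [3.33,0.97,0],"jaw": 0}
    - {"dr": [0,0,0],"delta_pos": [3.95,1.31,0],"jaw": 0}
    - {"dr": [0,0,0],"delta_pos": [4.54,1.68,0],"jaw": 0}
    - {"dr": [0,0,0],"delta_pos": [5.1,2.09,0],"jaw": 0}
    - {"dr": [0,0,0],"delta_pos": [5.63,2.54,0],"jaw": 0}
    - {"dr": [0,0,0],"delta_pos": [6.13,3.03,0],"jaw": 0}

```text
time_s: 8.95
tcp_pos: [570.3, 24.7, 26.4]
tool_rot: [-2.91, -1.184, 0.0]
contact_force: [-0.2, 0.1, -0.2]
opening: 0.006
```

carry_out:
  deltas:
    - {"dr": [0,0,0],"delta_pos": [0.46,0.52,0],"jaw": 0}
    - {"dr": [0,0,0],"delta_pos": [0.89,1.07,0],"jaw": 0}
    - {"dr": [0,0,0],"delta_pos": [1.09,1.36,0],"jaw": 0}
    - {"dr": [0,0,0],"delta_pos": [1.28,1.65,0],"jaw": 0}
    - {"dr": [0,0,0],"delta_pos": [1.45,1.95,0],"jaw": 0}
    - {"dr": [0,0,0],"delta_pos": [1.62,2.26,0],"jaw": 0}
    - {"dr": [0,0,0],"delta_pos": [1.78,2.57,0],"jaw": 0}
    - {"dr": [0,0,0],"delta_pos": [1.93,2.89,0],"jaw": 0}

```text
time_s: 9.75
tcp_pos: [604.0, 17.3, 26.4]
tool_rot: [-2.91, -1.184, 0.0]
contact_force: [-0.3, 0.8, 0.7]
opening: 0.005
```

```bash
python3 - <<'E'
from h import *
o,c,im=wrist(); print(o['tcp_pos'],o['contact_force'],circ(68,ctr=(566.4,-75.3)))
t=vision.read_camera("top"); cv2.imwrite("pics/w5t.png",t); ct=vision.camera_params("top")
a,P=polar(t,ct,(566.4,-75.3),20,[128,132,136]); s=P.mean(0); print([ (round(x/4,1),int(s[x])) for x in range(1440) if s[x]<135 and s[x]==s[max(0,x-8):x+9].min()])
cv2.imwrite("pics/w5.png",cv2.resize(np.hstack([im,cv2.resize(t[130:290,220:400],(472,420))]),(800,326)))
E
```

```text
[604.00146713  17.31205323  26.39846129] [-0.34347067  0.77756042  0.69626205] [[603.86065934  17.41838546  26.5       ]]
[(7.8, 130), (11.8, 107), (17.5, 128), (17.8, 128), (49.5, 93), (57.2, 70), (57.5, 70), (57.8, 70), (65.2, 32), (65.5, 32), (65.8, 32), (73.5, 81), (81.8, 124), (94.0, 56), (102.5, 118), (107.0, 118), (107.2, 118), (107.5, 118), (109.2, 118), (109.5, 118), (109.8, 118), (110.0, 118), (110.2, 118), (110.5, 118), (110.8, 118), (111.0, 118), (111.2, 118), (111.5, 118), (114.0, 118), (114.2, 118), (114.5, 118), (114.8, 118), (115.0, 118), (121.5, 120), (121.8, 120), (122.0, 120), (122.2, 120), (122.5, 120), (122.8, 120), (123.0, 120), (125.2, 119), (125.5, 119), (125.8, 119), (129.5, 119), (129.8, 119), (130.0, 119), (130.2, 119), (130.5, 119), (133.8, 118), (134.0, 118), (134.2, 118), (134.5, 118), (136.8, 118), (142.0, 117), (142.2, 117), (154.8, 89), (163.5, 86), (163.8, 86), (224.2, 120), (253.8, 62), (283.8, 123), (314.2, 90), (340.2, 79), (347.5, 85)]
```

View pics/w5.png

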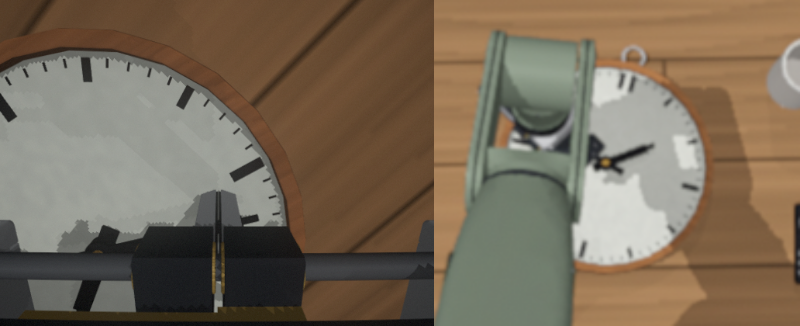

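The hand tip shows at (250,218) just right of the finger, with the hub at (105,237). It is a little short of the 10 mark, which the gripper hides.

```bash
cat >> h.py <<'E'
def tip(im,c,ctr,r0=108,r1=124,lo=30,hi=85,thr=60):
    g=cv2.cvtColor(im,cv2.COLOR_BGR2GRAY); a=np.radians(np.arange(lo,hi,.25)); out=[]
    for r in np.arange(r0,r1,2):
        p=proj(c,np.c_[ctr[0]+r*np.cos(a),ctr[1]+r*np.sin(a),np.full(len(a),35)]).astype(np.float32)
        s=cv2.remap(g,p[:,:1],p[:,1:],cv2.INTER_LINEAR)[:,0]; d=np.degrees(a[s<thr])
        out.append((int(r),d.min() if len(d) else 0,d.max() if len(d) else 0,len(d)))
    return out
E
python3 - <<'E'
from h import *
o,c,im=wrist(); 
print(o['tcp_pos'],o['contact_force'])
g=cv2.cvtColor(im,cv2.COLOR_BGR2GRAY); print(g[272:290:3,300:345:4])
for ctr in ((566.4,-75.3),):
    for r in tip(im,c,ctr): print(r)
a,P=polar(im,c,(566.4,-75.3),20,[128,132,136]); s=P.mean(0); print([(x/4,int(s[x])) for x in range(280,400) if s[x]<110])
E
```

```text
[604.50061398  17.21573113  26.56515827] [-0.61241316  0.69561236  0.01126716]
[[ 86  87 123 155 154 153 155 154 156 155 158 156]
 [ 87  85  95 153 154 128 156 154 156 155 154 155]
 [ 84  86  88 150 151  93  63  32  89 155 154 153]
 [ 88  84  85  36  31  34  36  37  50 156 154 153]
 [ 86  86  85  36  33  33  31  36  35 153 154 144]
 [ 84  85  84  32  35  36  95 136 154 155 151 109]]
(108, np.float64(29.999999999999996), np.float64(57.25), 110)
(110, np.float64(29.999999999999996), np.float64(57.00000000000001), 109)
(112, np.float64(29.999999999999996), np.float64(58.75), 113)
(114, np.float64(29.999999999999996), np.float64(59.99999999999999), 117)
(116, np.float64(29.999999999999996), np.float64(59.99999999999999), 116)
(118, np.float64(29.999999999999996), np.float64(59.99999999999999), 115)
(120, np.float64(29.999999999999996), np.float64(77.5), 127)
(122, np.float64(29.999999999999996), np.float64(77.25), 126)
[(72.25, 76), (72.5, 45), (72.75, 44), (73.0, 43), (73.25, 44), (73.5, 44), (73.75, 44), (74.0, 44), (74.25, 42), (74.5, 43), (74.75, 45), (75.0, 45), (75.25, 44), (75.5, 69)]
```

```bash
python3 - <<'E'
from h import *
im=cv2.imread("pics/w5t.png") 
o,c,w=wrist()
for uv in ((333,282),(313,284),(332,279),(314,288),(328,286)):
    d=cast(c,[uv],35)[0,:2]-(566.4,-75.3); print(uv,np.hypot(*d),np.degrees(np.arctan2(d[1],d[0])))
t=tip(im,vision.camera_params("top"),(566.4,-75.3)); print(t)
cv2.imwrite("pics/c6.png",cv2.resize(w[200:300,240:400],(800,500),interpolation=cv2.INTER_NEAREST))
E
```

```text
(333, 282) 124.64533378101152 58.473834847584435
(313, 284) 113.463176891048 59.26741471110128
(332, 279) 124.49309881254837 59.36889608325036
(314, 288) 113.45888185980137 57.97442365810142
(328, 286) 121.41022488552996 57.65949599597027
[(108, np.float64(63.0), np.float64(76.0), 17), (110, np.float64(63.50000000000001), np.float64(66.5), 13), (112, np.float64(63.75000000000001), np.float64(74.75), 16), (114, np.float64(64.0), np.float64(74.75), 19), (116, np.float64(64.25), np.float64(74.75), 22), (118, np.float64(64.5), np.float64(74.5), 23), (120, np.float64(65.0), np.float64(74.5), 20), (122, np.float64(65.25), np.float64(74.5), 18)]
```

View pics/c6.png

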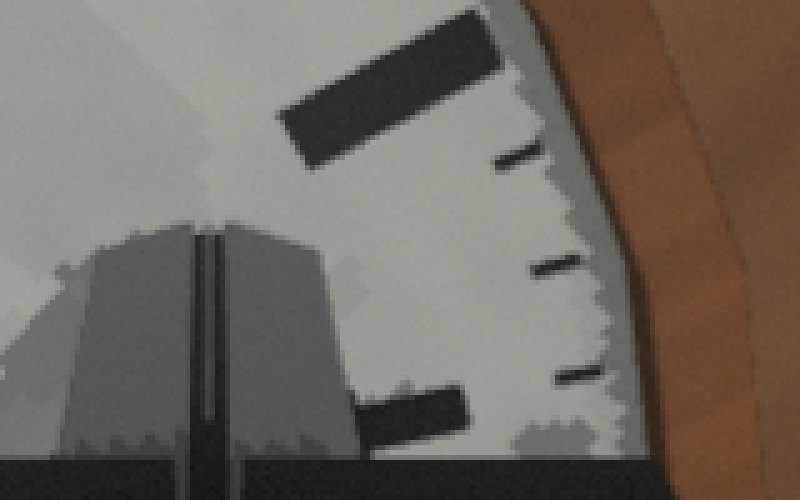

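The crop shows the fingertips at (60–350, 230+) with the hand's tip ahead of them at (465,405). That puts the hand at about 58.6° in the world frame. The target, the 10 mark, is 44.2°, so I'll push slowly to just short of it, then back off and measure.

```bash
python3 - <<'E'
from h import *
c0=(566.4,-75.3); print(rows(circ(68,ctr=c0)[0],44.3,circ(np.arange(66,52,-2),ctr=c0))[:,:2].tolist(), rows(circ(68,ctr=c0)[0],44.3,circ(53,ctr=c0)))
print(rows(circ(53,ctr=c0)[0],44.3,circ(65,ctr=c0)))
E
```

```text
[[0.13, 0.32], [0.26, 0.65], [0.37, 0.98], [0.47, 1.31], [0.56, 1.65], [0.64, 1.99], [0.7, 2.33]] [[0.73 2.51 0.  ]]
[[-0.53 -2.02  0.  ]]
```

carry_out:
  deltas:
    - {"dr": [0,0,0],"delta_pos": [0.13,0.32,0],"jaw": 0}
    - {"dr": [0,0,0],"delta_pos": [0.26,0.65,0],"jaw": 0}
    - {"dr": [0,0,0],"delta_pos": [0.37,0.98,0],"jaw": 0}
    - {"dr": [0,0,0],"delta_pos": [0.47,1.31,0],"jaw": 0}
    - {"dr": [0,0,0],"delta_pos": [0.56,1.65,0],"jaw": 0}
    - {"dr": [0,0,0],"delta_pos": [0.64,1.99,0],"jaw": 0}
    - {"dr": [0,0,0],"delta_pos": [0.68,2.2,0],"jaw": 0}
    - {"dr": [0,0,0],"delta_pos": [0.71,2.4,0],"jaw": 0}
    - {"dr": [0,0,0],"delta_pos": [0.73,2.51,0],"jaw": 0}
    - {"dr": [0,0,0],"delta_pos": [0.73,2.51,0],"jaw": 0}

```text
time_s: 10.95
tcp_pos: [626.9, 4.4, 26.5]
tool_rot: [2.91, 1.184, 0.001]
contact_force: [0.8, -0.0, -0.6]
opening: 0.003
```

carry_out:
  deltas:
    - {"dr": [0,0,0],"delta_pos": [-0.13,-0.5,0],"jaw": 0}
    - {"dr": [0,0,0],"delta_pos": [-0.3,-1.2,0],"jaw": 0}
    - {"dr": [0,0,0],"delta_pos": [-0.5,-2.0,0],"jaw": 0}
    - {"dr": [0,0,0],"delta_pos": [-0.5,-2.0,-1],"jaw": 0}
    - {"dr": [0,0,0],"delta_pos": [-0.5,-2.5,-3.5],"jaw": 0}
    - {"dr": [0,0,0],"delta_pos": [-0.5,-4,-7],"jaw": 0}
    - {"dr": [0,0,0],"delta_pos": [-0.5,-5.5,-10],"jaw": 0}
    - {"dr": [0,0,0],"delta_pos": [-0.5,-6,-12],"jaw": 0}
    - {"dr": [0,0,0],"delta_pos": [-0.5,-6,-12],"jaw": 0}
    - {"dr": [0,0,0],"delta_pos": [-0.5,-6,-12],"jaw": 0}

```text
time_s: 11.95
tcp_pos: [581.4, 44.0, 147.0]
tool_rot: [2.909, 1.185, 0.002]
contact_force: [-0.7, 0.2, 0.3]
opening: 0.008
```

carry_out:
  deltas:
    - {"dr": [0,0,0],"delta_pos": [0,0,0],"jaw": 0}
    - {"dr": [0,0,0],"delta_pos": [0,0,0],"jaw": 0}
    - {"dr": [0,0,0],"delta_pos": [0,0,0],"jaw": 0}
    - {"dr": [0,0,0],"delta_pos": [0,0,0],"jaw": 0}
    - {"dr": [0,0,0],"delta_pos": [0,0,0],"jaw": 0}

```text
time_s: 12.45
tcp_pos: [581.0, 43.9, 145.9]
tool_rot: [-2.91, -1.184, 0.001]
contact_force: [0.1, -0.2, -0.2]
opening: 0.005
```

```bash
python3 - <<'E'
from h import *
o,c,im=wrist(); print(o['time_s'],o['tcp_pos'],o['contact_force']); h=hub(im,c); print("hub",h and h[2])
print(proj(c,[[566.4,-75.3,36],[566.4+125*np.cos(np.radians(44.15)),-75.3+125*np.sin(np.radians(44.15)),35]]))
cv2.imwrite("pics/w7.png",im)
E
```

```text
12.45 [580.98719746  43.85910067 145.94274514] [ 0.12450628 -0.20602287 -0.20130816]
hub [566.06976789 -76.7256831   36.        ]
[[184.20867696 289.26075992]
 [313.97367344 289.29492776]]
```

View pics/w7.png

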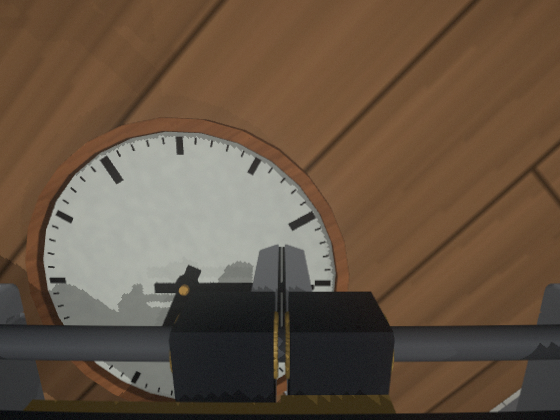

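The hand points from the hub at (184,290) right along row ~288, and the 10 mark is at about (322,283), but the gripper hides the tip. I'll move over, staying high, so the whole hand is in view.

carry_out:
  deltas:
    - {"dr": [0,0,0],"delta_pos": [0,2,0],"jaw": 0}
    - {"dr": [0,0,0],"delta_pos": [0,4.5,0],"jaw": 0}
    - {"dr": [0,0,0],"delta_pos": [0,7.5,0],"jaw": 0}
    - {"dr": [0,0,0],"delta_pos": [0,10,0],"jaw": 0}
    - {"dr": [0,0,0],"delta_pos": [0,11.5,0],"jaw": 0}
    - {"dr": [0,0,0],"delta_pos": [0,12,0],"jaw": 0}
    - {"dr": [0,0,0],"delta_pos": [0,12,0],"jaw": 0}
    - {"dr": [0,0,0],"delta_pos": [0,12,0],"jaw": 0}
    - {"dr": [0,0,0],"delta_pos": [0,12,0],"jaw": 0}
    - {"dr": [0,0,0],"delta_pos": [0,12,0],"jaw": 0}

```text
time_s: 13.5
tcp_pos: [664.5, -41.1, 146.6]
tool_rot: [-2.909, -1.186, 0.0]
contact_force: [-0.1, 0.8, -0.8]
opening: 0.006
```

```bash
cat >> h.py <<'E'
def angles(im,c,ctr,lo=20,hi=70):
    g=cv2.cvtColor(im,cv2.COLOR_BGR2GRAY)
    def run(r,z,l,h,thr=80):
        a=np.arange(l,h,.1); t=np.radians(a)
        p=proj(c,np.c_[ctr[0]+r*np.cos(t),ctr[1]+r*np.sin(t),np.full(len(a),z)]).astype(np.float32)
        s=cv2.remap(g,p[:,:1],p[:,1:],cv2.INTER_LINEAR)[:,0]; d=a[s<thr]
        return (r,round(float(d.min()),1),round(float(d.max()),1),round(float(d.mean()),2)) if len(d) else (r,)
    print("hand",[run(r,35,lo,hi) for r in (85,90,95,105,110,115,120)])
    for m in range(12):
        w=(344.15-30*m)%360; print("mark",m,[run(r,20,w-4,w+4) for r in (132,136)] )
E
python3 - <<'E'
from h import *
o,c,im=wrist(); print(o['tcp_pos']); h=hub(im,c); print("hub",h)
angles(im,c,(h[2][:2]) if h else (566.4,-75.3))
cv2.imwrite("pics/w8.png",im)
E
```

```text
[664.50620819 -41.14750143 146.5765004 ]
hub (np.int32(92), array([172.48913043, 164.65217391]), array([565.74293928, -76.16507071,  36.        ]))
hand [(85, 41.8, 48.2, 45.0), (90, 41.9, 48.0, 44.95), (95, 42.1, 47.8, 44.95), (105, 42.4, 47.5, 44.95), (110, 42.5, 47.3, 44.9), (115, 43.8, 46.0, 44.9), (120, 44.0, 45.9, 44.95)]
mark 0 [(132, 340.1, 342.7, 341.4), (136, 340.1, 342.6, 341.35)]
mark 1 [(132, 313.0, 318.1, 315.5), (136, 313.0, 318.1, 315.5)]
mark 2 [(132, 283.0, 285.4, 284.15), (136, 283.0, 285.4, 284.15)]
mark 3 [(132, 252.4, 255.4, 253.95), (136, 252.4, 255.4, 253.95)]
mark 4 [(132, 222.5, 224.8, 223.7), (136, 222.6, 224.8, 223.75)]
mark 5 [(132, 192.3, 194.7, 193.55), (136, 192.4, 194.7, 193.6)]
mark 6 [(132, 161.7, 165.1, 163.45), (136, 161.8, 165.0, 163.45)]
mark 7 [(132, 132.2, 134.6, 133.45), (136, 130.1, 138.0, 134.1)]
mark 8 [(132, 102.3, 104.7, 103.55), (136, 102.4, 104.7, 103.6)]
mark 9 [(132, 72.1, 75.1, 73.65), (136, 72.2, 75.1, 73.7)]
mark 10 [(132, 42.9, 45.1, 43.95), (136, 42.9, 45.1, 43.95)]
mark 11 [(132, 13.0, 15.2, 14.15), (136, 13.0, 15.2, 14.15)]
```

View pics/w8.png

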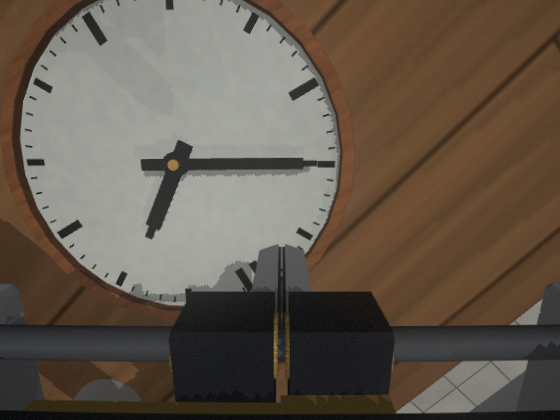

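The wrist view shows the whole hand, from the hub (172,165) to its tip at about (318,163), pointing at the 10 mark (327,163). The hand measures 44.95° and the mark 43.95°, so it is 1.0° (10 s) short of 1:50, which is good enough. I'll retreat and check from the top that nothing else has moved.

carry_out:
  deltas:
    - {"dr": [0,0,0],"delta_pos": [0,0,-3],"jaw": 0}
    - {"dr": [0,0,0],"delta_pos": [0,-2,-6],"jaw": 0}
    - {"dr": [0,0,0],"delta_pos": [0.5,-6,-8],"jaw": 0}
    - {"dr": [0,0,0],"delta_pos": [1,-10,-8],"jaw": 0}
    - {"dr": [0,0,0],"delta_pos": [1.5,-14,-8],"jaw": 0}
    - {"dr": [0,0,0],"delta_pos": [2,-18,-8],"jaw": 0}
    - {"dr": [0,0,0],"delta_pos": [2.5,-22,-8],"jaw": 0}
    - {"dr": [0,0,0],"delta_pos": [3,-26,-8],"jaw": 0}
    - {"dr": [0,0,0],"delta_pos": [3,-29,-8],"jaw": 0}
    - {"dr": [0,0,0],"delta_pos": [3,-31,-8],"jaw": 0}

```text
time_s: 14.55
tcp_pos: [467.9, 202.7, 226.7]
tool_rot: [-2.908, -1.188, -0.0]
contact_force: [0.3, -0.4, 0.3]
opening: 0.005
```

carry_out:
  deltas:
    - {"dr": [0,0,0],"delta_pos": [0.5,-3,0],"jaw": 0}
    - {"dr": [0,0,0],"delta_pos": [1,-7,0],"jaw": 0}
    - {"dr": [0,0,0],"delta_pos": [1.5,-11,0],"jaw": 0}
    - {"dr": [0,0,0],"delta_pos": [2,-15,0],"jaw": 0}
    - {"dr": [0,0,0],"delta_pos": [2.5,-19,0],"jaw": 0}
    - {"dr": [0,0,0],"delta_pos": [2.5,-22,0],"jaw": 0}
    - {"dr": [0,0,0],"delta_pos": [2.5,-24,0],"jaw": 0}
    - {"dr": [0,0,0],"delta_pos": [2.5,-25,0],"jaw": 0}
    - {"dr": [0,0,0],"delta_pos": [2.5,-25,0],"jaw": 0}
    - {"dr": [0,0,0],"delta_pos": [2.5,-25,0],"jaw": 0}

```text
time_s: 15.55
tcp_pos: [313.6, 396.9, 226.5]
tool_rot: [2.909, 1.184, 0.001]
contact_force: [-0.4, -0.5, 0.2]
opening: 0.005
```

```bash
python3 - <<'E'
from h import *
print(manip.get_obs()['tcp_pos'],manip.get_obs()['contact_force'])
t=vision.read_camera("top"); cv2.imwrite("pics/t9.png",t); c=vision.camera_params("top")
t0=cv2.imread("pics/top0.png")
for im in(t0,t): print(dial(im,c,(290,235))[:2],hub(im,c)[2])
angles(t,c,(566.4,-75.3))
for n,(x0,y0,x1,y1) in dict(clock=(245,150,365,270),mug=(380,145,432,188),short=(392,225,416,272),box=(132,168,162,196),long=(134,222,164,288)).items():
    print(n,cv2.phaseCorrelate(*[np.float32(cv2.cvtColor(i[y0:y1,x0:x1],cv2.COLOR_BGR2GRAY)) for i in(t0,t)]))
cv2.imwrite("pics/t9.png",t)
E
```

```text
[313.5938039  396.92847101 226.53765915] [-0.44864269 -0.45516223  0.21769508]
(array([566.56018066, -75.74819946]), array([147.3573761, 148.0617218])) [566.30878923 -74.892891    36.        ]
(array([566.55682373, -75.652771  ]), array([147.44107056, 148.10820007])) [566.30878923 -74.892891    36.        ]
hand [(85, 43.2, 46.6, 44.9), (90, 43.5, 46.3, 44.9), (95, 43.5, 46.2, 44.85), (105, 43.6, 45.9, 44.75), (110, 44.0, 45.5, 44.75), (115,), (120,)]
mark 0 [(132, 347.5, 347.6, 347.5), (136, 347.8, 347.9, 347.8)]
mark 1 [(132,), (136,)]
mark 2 [(132,), (136,)]
mark 3 [(132,), (136, 253.6, 253.8, 253.75)]
mark 4 [(132,), (136,)]
mark 5 [(132,), (136,)]
mark 6 [(132,), (136,)]
mark 7 [(132,), (136,)]
mark 8 [(132,), (136,)]
mark 9 [(132, 73.8, 73.9, 73.9), (136,)]
mark 10 [(132,), (136,)]
mark 11 [(132,), (136,)]
clock ((0.16522211951399157, 0.35189934418961855), 0.3687868089146084)
mug ((-0.01172807196180159, 0.4684256106479445), 0.9731557133757038)
short ((-0.04471143739585237, 0.01302148246971413), 0.999291415222817)
box ((-0.01198580717771236, 0.026676397618077274), 0.9961214399337769)
long ((0.05467653552442364, 0.021723583613834307), 0.9529500590430365)
```

View pics/t9.png

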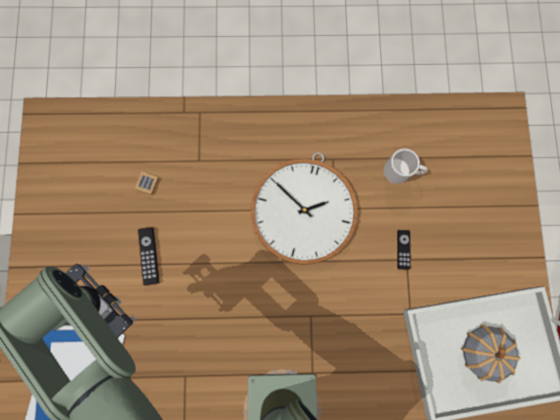

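The top view shows the minute hand pointing at the 10 mark (275,180), the hour hand just before 2 (328,202), and everything else where it was.

```bash
python3 -c "
from workcell import manip
print(manip.job_done())"
```

```text
the job is handed in; nothing more can be done
None
```

The clock now shows ten to two, and I've handed the job in. I pushed the minute hand clockwise from about 1:15 with the shut fingertips, at about 100 mm from the axis. The readings taken after each move showed at most about 1 N on the tool, and the job took about 16 s of robot time.

**Last checks:**
- **Minute hand:** it stands 0.7–1.0° short of the 10 mark, about 7–10 s of clock time. The wrist and top views agree on this, and I left it there.
- **Hour hand:** it sits just before 2, as it should.
- **Clock position:** the dial centre moved by less than 0.1 mm in the top view and the hub did not move.
- **Things around it:** both remotes and the battery box shifted by less than 0.1 px in the top view.
- **Mug (a check that disagreed):** it showed a 0.5 px image shift, about 1 mm. The gripper never came near it, so I put that down to changed lighting and did not look further.
- **Gripper:** it is parked about 225 mm above the table, clear of everything.

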